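# Find the loose terminal bolt and hold its cap open

### The job

Tap the brass bolt of each terminal on the carrier plate with the fingers, first the red-capped terminal's, then the yellow's, then the blue's, to find the one loose bolt, which sinks when tapped; push it right down, where it stays. Then lift the cap of that terminal to about 45 degrees and finish while still holding it there with the fingers, so that the contact can be inspected; the two caps over sound bolts stay shut and the other things on the bench stay where they are.

Things in the scene. Friction and masses are not known exactly. Their poses are not given: they have to be found in the camera images.
- carrier: Fixed aluminium carrier plate, 190 x 280 x 8 mm, on the bench; origin at the centre of its underside; its x axis points from the bolts to the cap hinges (away from the robot, within about 0.35 rad), its y axis runs along the row of terminals. Three black terminal units, each 150 x 65 x 55 mm, stand fixed on it side by side at 85 mm pitch, in any colour order; all have the carrier's yaw. Each has a brass bolt at its near end and a coloured hinged cap over the rest.
- bolt_red_top (a point): Centre of the top face of the brass hex bolt head (19 mm wide) at the near end of the red-capped terminal; it stands 12 mm proud of the black housing (top 75 mm above the bench). The top of the housing is 63 mm above the bench.
- bolt_red (a joint): How far the bolt of the red-capped terminal has sunk, m; 0 at the start. Exactly one of the three bolts, never known beforehand, is loose: pushed down with about 3 N it sinks 7 mm and stays down. A sound bolt stops within 1 mm however hard it is tapped. They look alike until tapped; 6 to 8 N is a fair tap.
- cap_red_grip (a point): Middle of the upright grip fin on the red cap, moving with the cap, axes as the carrier's while closed. The fin is 28 mm long (x), 12 mm thick (y), 36 mm tall; its top is 14 mm above this point and the cap's flat upper face 22 mm below it. To be pinched across its thickness (y) from above; it can pivot between the fingers as the cap turns. Neighbouring fins are 85 mm away.
- cap_red_hinge (a point): Centre of the red cap's hinge line, which runs along y at the cap's far edge. From here the grip fin's middle is 68 mm towards the bolt and 27 mm up when closed. The cap is a 94 x 63 x 5 mm plate on the housing.
- cap_red (a joint): Opening angle of the red cap, rad: 0 closed, grows as its near edge swings up and over away from the bolt, stop at 1.2. A light spring and its weight (about 90 g, 1 to 3 N at the fin) shut it when let go.
- bolt_yellow_top (a point): Centre of the top face of the brass hex bolt head (19 mm wide) at the near end of the yellow-capped terminal; it stands 12 mm proud of the black housing (top 75 mm above the bench). The top of the housing is 63 mm above the bench.
- bolt_yellow (a joint): How far the bolt of the yellow-capped terminal has sunk, m; 0 at the start. Exactly one of the three bolts, never known beforehand, is loose: pushed down with about 3 N it sinks 7 mm and stays down. A sound bolt stops within 1 mm however hard it is tapped. They look alike until tapped; 6 to 8 N is a fair tap.
- cap_yellow_grip (a point): Middle of the upright grip fin on the yellow cap, moving with the cap, axes as the carrier's while closed. The fin is 28 mm long (x), 12 mm thick (y), 36 mm tall; its top is 14 mm above this point and the cap's flat upper face 22 mm below it. To be pinched across its thickness (y) from above; it can pivot between the fingers as the cap turns. Neighbouring fins are 85 mm away.
- cap_yellow_hinge (a point): Centre of the yellow cap's hinge line, which runs along y at the cap's far edge. From here the grip fin's middle is 68 mm towards the bolt and 27 mm up when closed. The cap is a 94 x 63 x 5 mm plate on the housing.
- cap_yellow (a joint): Opening angle of the yellow cap, rad: 0 closed, grows as its near edge swings up and over away from the bolt, stop at 1.2. A light spring and its weight (about 90 g, 1 to 3 N at the fin) shut it when let go.
- bolt_blue_top (a point): Centre of the top face of the brass hex bolt head (19 mm wide) at the near end of the blue-capped terminal; it stands 12 mm proud of the black housing (top 75 mm above the bench). The top of the housing is 63 mm above the bench.
- bolt_blue (a joint): How far the bolt of the blue-capped terminal has sunk, m; 0 at the start. Exactly one of the three bolts, never known beforehand, is loose: pushed down with about 3 N it sinks 7 mm and stays down. A sound bolt stops within 1 mm however hard it is tapped. They look alike until tapped; 6 to 8 N is a fair tap.
- cap_blue_grip (a point): Middle of the upright grip fin on the blue cap, moving with the cap, axes as the carrier's while closed. The fin is 28 mm long (x), 12 mm thick (y), 36 mm tall; its top is 14 mm above this point and the cap's flat upper face 22 mm below it. To be pinched across its thickness (y) from above; it can pivot between the fingers as the cap turns. Neighbouring fins are 85 mm away.
- cap_blue_hinge (a point): Centre of the blue cap's hinge line, which runs along y at the cap's far edge. From here the grip fin's middle is 68 mm towards the bolt and 27 mm up when closed. The cap is a 94 x 63 x 5 mm plate on the housing.
- cap_blue (a joint): Opening angle of the blue cap, rad: 0 closed, grows as its near edge swings up and over away from the bolt, stop at 1.2. A light spring and its weight (about 90 g, 1 to 3 N at the fin) shut it when let go.
- screwdriver_grip (a point): Screwdriver lying in front of the carrier; point on its handle. Bystander: leave it where it is.
- spool: Grey spool, 56 mm across, 40 mm tall, beside the carrier; origin under its centre. Bystander: leave it where it is.
- jar: Amber jar, 52 mm across, 60 mm tall, beside the carrier; origin under its centre. Bystander: leave it where it is.
- multimeter: Orange hand multimeter, 150 x 75 x 37 mm, lying beside the carrier; origin under its centre. Bystander: leave it where it is.
- board: Green circuit board, 70 x 100 mm, 15 mm tall, behind the carrier; origin under its centre. Bystander: leave it where it is.
- pliers: Blue-handled pliers, about 125 mm long and 16 mm tall, behind the carrier; origin at the joint of the jaws. Bystander: leave it where it is.

How it is judged:
By the outcome, as a careful person would: the job done as asked, in the order asked, and still so for the second after the job is handed in, while the arm keeps its last pose, push and grip.
It also fails if it takes over 48 s, if anything falls off the work surface, if the arm or the gripper's body presses on something with over 40 N, if the wrist force passes 120 N, or if a joint passes its speed limit or range.

### The arm

A 6-joint arm with a two-finger parallel gripper is mounted at the origin on the work surface. World frame = base frame: x ahead of the robot, y to its left, z up, the work surface at z = 0. Lengths are in m, angles in rad, forces in N, time in s.
With the tool pointing down it reaches from about 0.275 to 0.875 m from the base axis. Payload 12.5 kg.
Tool frame: the origin (TCP) lies at the very end of the fingers, on their centre line; the grasp point (between the pads) lies 19 mm behind it; z points along the fingers, y is the line along which they close (so a half turn about z gives the same grasp; the last joint's range is limited). The gripper opens to 85 mm and grips with 20 to 120 N. Pads are 22 mm wide; open, the fingers measure 114 mm over their backs; the gripper's body (76 mm by 85 mm) begins 54 mm behind the grasp point. The pads swing forward as they close: fully open they stand 13 mm farther back than shut.
Start: joints at [1.145, 0.351, 1.652, -0, 1.139, -0.085], TCP at [0.184, 0.518, 0.231] pointing down, gripper open.
Joint ranges: [-2.75, 2.75], [-0.79, 2.1], [0.01, 2.65], [-1.57, 4.71], [0.07, 3.14], [-2.87, 2.87]. Speed limits (rad/s): [2.22, 2.22, 2.79, 3.14, 3.14, 3.14].

### API

Orientations are given as a 3x3 rotation matrix whose columns are the frame's x, y, z axes.
In Python, from bench import manip gives the robot as it stands. Calls block until the motion is done:
- manip.move_ptp(position, orientation): joint-space move of the TCP to a pose.
- manip.move_l(position, attitude=None, max_speed=0.15): straight line of the TCP; attitude=None keeps the orientation; max_speed is the mean speed in m/s.
- manip.move_j(angles): joint-space move.
- manip.set_gripper(opening, effort=None): opening from 0.0 (shut) to 1.0 (fully open); effort is the grip in N (None keeps the last); returns when the fingers have stopped.
- manip.dwell(seconds).
- manip.inverse_kinematics(position, orientation): joint angles nearest the present ones, or None.
- manip.grab_frame(name): name is "scene" or "top" or "wrist"; returns (picture, depth): 480x640x3 uint8, red, green, blue; 480x640 float32, m along the optical axis (not along the pixel's ray), 0 where there is no reading.
- manip.get_calibration(name): a dict with "camera_matrix" (3x3 intrinsics, pixels), "R" (3x3) and "t" (3): a world point X has camera coordinates R X + t. Camera axes: x right, y down, z forward; pixel columns grow to the right and rows downward; lengths in m; the calibration is good to about 2 mm. A picture is of the moment at which its call begins: read the wrist's pose just before it. get_calibration takes no time and is no camera call; for the wrist camera it gives the pose at the moment of the call.
A pose or a line that the arm cannot do raises manip.Unreachable and nothing moves.
- manip.sign_off(): hands the job in; it is judged then, once.
Trained networks look in the newest picture that a camera, given by its name, has taken for a name from the list of things; names that differ only in an ending like _2 or _b are one class to them, and where a whole thing is asked for, a point or a joint stands for the part that bears it (a point fixed in the world has none). Each returns a list of dicts, best first, with "confidence" (0 to 1); they miss things now and then, are a little off and sometimes report something else, mostly with a low value. They report only what shows in the picture. A call takes as long as a camera call.
- manip.look_for(camera, name): "at" ([x, y, z] in m, in world coordinates, good to about 4 mm: the middle of the surface that is visible of it).
Readings, each from a call of its own:
- manip.current_time(): time.
- manip.current_qpos(): joint angles.
- manip.current_joint_vel(): joint speeds.
- manip.current_joint_torque(): joint torques, N m.
- manip.current_ee_pos(): TCP position.
- manip.current_tcp_rot(): TCP orientation.
- manip.current_force(): force on the tool from outside, world axes, zero at the start.
- manip.current_ft_torque(): the same for the moment, N m.
- manip.current_grip_width(): opening from 0.0 (shut) to 1.0 (fully open).
- manip.current_grip_force(): force on a finger pad.
Only numpy, scipy, OpenCV 4.12 (cv2) and the standard library are available. Lean on these libraries where they do the work, as an engineer would, in place of code of your own. Each camera call takes 0.05 s, during which the arm holds its last target. There are 200 camera calls.

## Working session

There is one attempt and no reset: what is moved stays moved. The work goes in short steps, each a Python script; the robot and the scene stay as the last script left them, time stands still between calls to the robot, and variables do not carry over. Pictures are saved under pics/ and viewed, at most 10 in all, crops included, and the job is handed in when it is done.

```bash
mkdir -p pics; ls; python3 - <<'E'
from bench import manip as m
import cv2,numpy as np
print(m.current_time())
for c in ["top","scene"]:
    p,d=m.grab_frame(c); cv2.imwrite(f"pics/{c}0.png",p[:,:,::-1])
    for n in ["bolt_red_top","bolt_yellow_top","bolt_blue_top","cap_red_grip","cap_yellow_grip","cap_blue_grip","carrier"]:
        print(c,n,[(np.round(r["at"],3).tolist(),round(r["confidence"],2)) for r in m.look_for(c,n)[:4]])
print(m.current_tcp_rot().round(3).tolist(), m.current_time())
E
```

```text
pics
0.0
top bolt_red_top [([0.508, -0.174, 0.073], 0.61), ([0.585, -0.181, 0.068], 0.17)]
top bolt_yellow_top [([0.525, -0.002, 0.076], 0.46)]
top bolt_blue_top []
top cap_red_grip [([0.582, -0.185, 0.064], 0.58), ([0.586, -0.091, 0.064], 0.39)]
top cap_yellow_grip [([0.594, -0.014, 0.067], 0.71), ([0.517, -0.322, 0.036], 0.41)]
top cap_blue_grip [([0.59, -0.098, 0.069], 0.63), ([0.529, 0.094, 0.043], 0.46), ([0.589, -0.014, 0.067], 0.26)]
top carrier [([0.545, -0.057, 0.01], 0.65)]
scene bolt_red_top [([0.513, -0.172, 0.076], 0.53)]
scene bolt_yellow_top [([0.524, -0.005, 0.074], 0.58)]
scene bolt_blue_top [([0.519, -0.089, 0.075], 0.62)]
scene cap_red_grip [([0.581, -0.178, 0.07], 0.68)]
scene cap_yellow_grip [([0.597, -0.009, 0.067], 0.78)]
scene cap_blue_grip []
scene carrier [([0.644, -0.054, 0.01], 0.92)]
[[-0.942, 0.334, 0.0], [0.334, 0.942, 0.0], [-0.0, 0.0, -1.0]] 0.8
```

View pics/top0.png

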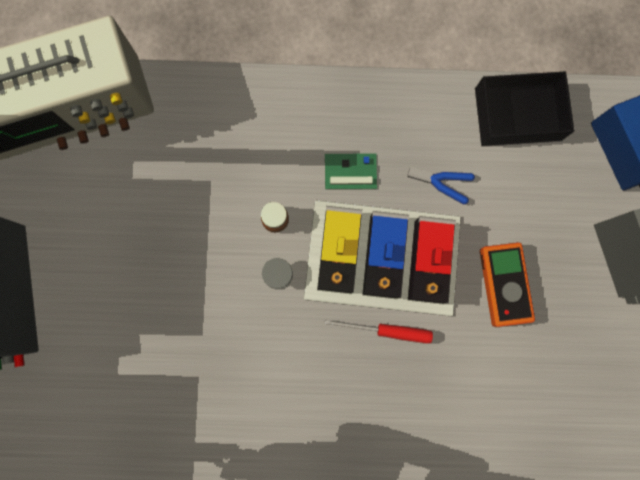

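View pics/scene0.png

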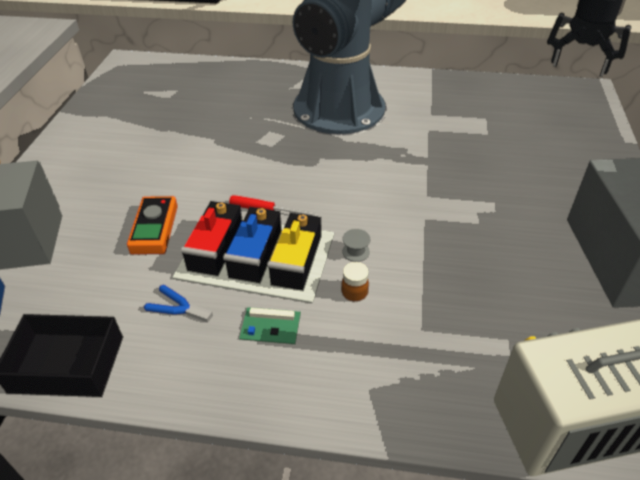

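Seen from the top: yellow (cap ~340,240; bolt 337,278), blue (bolt 384,283) and red (bolt 432,288) run from left to right. The detections agree with this. Next is a closer wrist look from above the bolts.

```bash
cat > h.py <<'E'
from bench import manip as m
import numpy as np, cv2
from scipy.spatial.transform import Rotation as Ro
def down(yaw, tilt=0.0):
    # tool x=-carrier x, y=carrier y, z down; tilt follows the cap opening
    return Ro.from_euler('z',yaw).as_matrix()@Ro.from_euler('y',tilt).as_matrix()@np.diag([-1.,1,-1])
E
python3 - <<'E'
from h import *
R=down(-0.1)
m.move_ptp([0.50,-0.09,0.34],R)
print(m.current_qpos().round(2),m.current_time(),m.current_force().round(2))
c=m.get_calibration("wrist"); print((-c["R"].T@c["t"]).round(3), c["R"][2].round(2))
p,d=m.grab_frame("wrist"); cv2.imwrite("pics/w1.png",p[:,:,::-1])
for col in ["red","yellow","blue"]:
  for n in [f"bolt_{col}_top",f"cap_{col}_grip"]:
    print(n,[(np.round(r["at"],4).tolist(),round(r["confidence"],2)) for r in m.look_for("wrist",n)[:3]])
print(m.current_time())
E
```

```text
[-0.27  0.18  1.61  0.    1.36 -1.74] 3.2667 [ 0.19 -0.8  -0.27]
[ 0.431 -0.083  0.483] [ 0.27 -0.03 -0.96]
bolt_red_top [([0.5092, -0.1749, 0.0744], 0.77), ([0.5108, -0.0949, 0.0724], 0.21)]
cap_red_grip [([0.5073, -0.1733, 0.0732], 0.19)]
bolt_yellow_top [([0.5186, -0.0159, 0.0757], 0.57)]
cap_yellow_grip [([0.5865, -0.0137, 0.0651], 0.78)]
bolt_blue_top [([0.5145, -0.0913, 0.0751], 0.6)]
cap_blue_grip [([0.5852, -0.0972, 0.066], 0.75)]
3.6167
```

View pics/w1.png

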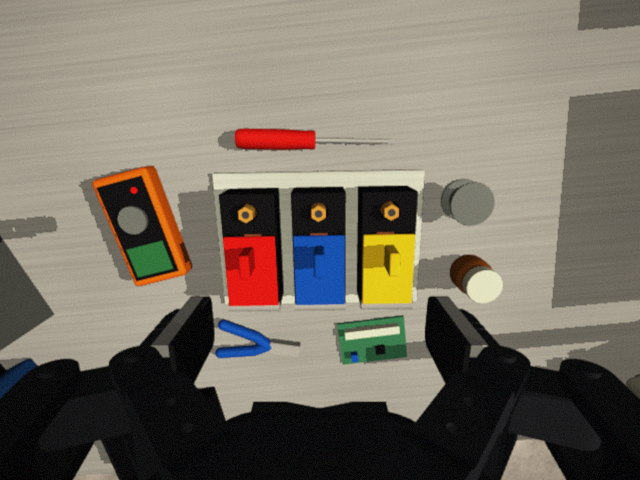

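The wrist view shows the bolts at (246,214) red, (318,213) blue and (391,212) yellow. The caps span rows 235–305, with nothing in the way. I'll get exact positions by segmenting colour and back-projecting.

```bash
python3 - <<'E'
from h import *
c=m.get_calibration("wrist"); K,Rc,t=c["camera_matrix"],c["R"],c["t"]
p=cv2.imread("pics/w1.png"); hsv=cv2.cvtColor(p,cv2.COLOR_BGR2HSV)
def bp(u,v,z):
    r=Rc.T@np.linalg.solve(K,[u,v,1]); o=-Rc.T@t; return (o+r*(z-o[2])/r[2])
B={}
for col,u0,hr in [("red",246,[(0,6),(174,180)]),("blue",318,[(105,125)]),("yellow",391,[(24,33)])]:
    roi=hsv[200:228,u0-14:u0+15]; k=((roi[...,0]>8)&(roi[...,0]<24)&(roi[...,1]>100)&(roi[...,2]>90)).astype(np.uint8)
    x,y,w,h=cv2.boundingRect(k); u,v=u0-14+x+(w-1)/2,200+y+(h-1)/2
    B[col]=bp(u,v,.075)
    H=hsv[...,0]; k=np.zeros(H.shape,np.uint8)
    for a,b in hr: k|=((H>=a)&(H<=b)&(hsv[...,1]>120)&(hsv[...,2]>60)).astype(np.uint8)
    k[:228]=0;k[312:]=0;k[:,:u0-36]=0;k[:,u0+40:]=0
    k=cv2.morphologyEx(k,cv2.MORPH_OPEN,np.ones((5,5)))
    r=cv2.minAreaRect(cv2.findNonZero(k)); q=cv2.boxPoints(r)
    P=np.array([bp(*a,.068) for a in q]); P=P[np.argsort(P[:,0])]
    near,far=P[:2].mean(0),P[2:].mean(0)
    print(col,(u,v,w,h),B[col].round(4),"near",near.round(4),"far",far.round(4),"len",np.linalg.norm(far-near).round(4),"yaw",np.arctan2(*(far-near)[1::-1]).round(3))
d=B["yellow"]-B["red"]; print("pitch",np.linalg.norm(d)/2,"yaw",np.arctan2(-d[0],d[1]))
E
```

```text
red (246.0, 213.0, 17, 19) [ 0.5064 -0.1761  0.075 ] near [ 0.5348 -0.1788  0.068 ] far [ 0.6276 -0.1882  0.068 ] len 0.0932 yaw -0.102
blue (318.0, 212.5, 15, 18) [ 0.5141 -0.0927  0.075 ] near [ 0.5431 -0.095   0.068 ] far [ 0.6337 -0.104   0.068 ] len 0.0911 yaw -0.099
yellow (391.0, 211.0, 15, 19) [ 0.5207 -0.0081  0.075 ] near [ 0.5501 -0.0111  0.068 ] far [ 0.6411 -0.0153  0.068 ] len 0.091 yaw -0.046
pitch 0.08432034315779119 yaw -0.08482854127165813
```

```bash
python3 - <<'E'
from h import *
yaw=-0.09; R=down(yaw)
bolts={"red":(.5068,-.176),"yellow":(.5212,-.008),"blue":(.5141,-.092)}
m.set_gripper(0.0,40)
first=True
for col,b in bolts.items():
    if first: m.move_ptp([*b,.14],R); first=False
    else: m.move_l([*b,.115],max_speed=.25)
    m.move_l([*b,.082],R,max_speed=.1)
    f0=m.current_force()[2]; tr=[]; z=.079
    while z>.062:
        m.move_l([*b,z],R,max_speed=.03)
        f=m.current_force()[2]-f0; tr.append((round(z,4),round(m.current_ee_pos()[2],4),round(f,1)))
        if f>6: break
        z-=.001 if f<1.5 else .0005
    print(col,tr,m.current_time())
    m.move_l([*b,.115],R,max_speed=.15)
E
```

```text
red [(0.079, np.float64(0.0792), np.float64(0.2)), (0.078, np.float64(0.078), np.float64(0.1)), (0.077, np.float64(0.077), np.float64(-0.5)), (0.076, np.float64(0.0759), np.float64(1.0)), (0.075, np.float64(0.0749), np.float64(0.8)), (0.074, np.float64(0.0739), np.float64(-1.3)), (0.073, np.float64(0.0729), np.float64(0.6)), (0.072, np.float64(0.0719), np.float64(-0.4)), (0.071, np.float64(0.0709), np.float64(-0.1)), (0.07, np.float64(0.0699), np.float64(0.8)), (0.069, np.float64(0.0689), np.float64(0.5)), (0.068, np.float64(0.0679), np.float64(-0.2)), (0.067, np.float64(0.0678), np.float64(11.2))] 9.2417
yellow [(0.079, np.float64(0.0793), np.float64(0.3)), (0.078, np.float64(0.0781), np.float64(-0.0)), (0.077, np.float64(0.077), np.float64(0.7)), (0.076, np.float64(0.0759), np.float64(0.4)), (0.075, np.float64(0.075), np.float64(0.4)), (0.074, np.float64(0.0748), np.float64(12.1))] 12.5167
blue [(0.079, np.float64(0.0793), np.float64(0.3)), (0.078, np.float64(0.0781), np.float64(0.8)), (0.077, np.float64(0.077), np.float64(-0.7)), (0.076, np.float64(0.0759), np.float64(0.4)), (0.075, np.float64(0.075), np.float64(0.2)), (0.074, np.float64(0.0747), np.float64(12.1))] 15.4083
```

Red is the loose one: it sank 7 mm to its stop at 0.068, while yellow and blue stopped at 0.075. Next I'll measure the red fin from depth while hovering.

```bash
python3 - <<'E'
from h import *
yaw=-0.09; R=down(yaw); g=np.array([.5603,-.1812,.090])
m.move_l([.5141,-.092,.20],R,max_speed=.3)
m.move_l([g[0]-.03,g[1],.22],R,max_speed=.3)
m.set_gripper(.45,40)
c=m.get_calibration("wrist"); p,d=m.grab_frame("wrist"); cv2.imwrite("pics/w2.png",p[:,:,::-1])
K,Rc,t=c["camera_matrix"],c["R"],c["t"]
v,u=np.indices(d.shape); P=np.stack([(u-K[0,2])/K[0,0]*d,(v-K[1,2])/K[1,1]*d,d],-1)
W=(P-t)@Rc
for n,lo,hi in [("fin",.097,.11),("cap",.064,.073)]:
    s=(d>0)&(W[...,2]>lo)&(W[...,2]<hi)&(np.hypot(*(W[...,:2]-g[:2]).transpose(2,0,1))<(.04 if n=="fin" else .09))
    if n=="cap": s&=(p[...,0]>100)&(p[...,1]<60)
    if n=="fin": s&=(p[...,0]>80)&(p[...,1]<90)
    Q=(W[s]-g)@Ro.from_euler('z',yaw).as_matrix()
    print(n,s.sum(),np.percentile(Q,[1,50,99],axis=0).round(4).tolist())
print(m.current_time())
E
```

```text
fin 562 [[-0.0123, -0.0055, 0.0078], [0.0002, -0.0, 0.0141], [0.015, 0.0062, 0.0156]]
cap 6010 [[-0.0236, -0.0305, -0.0234], [0.0204, 0.0001, -0.0217], [0.0652, 0.0308, -0.02]]
17.225
```

View pics/w2.png

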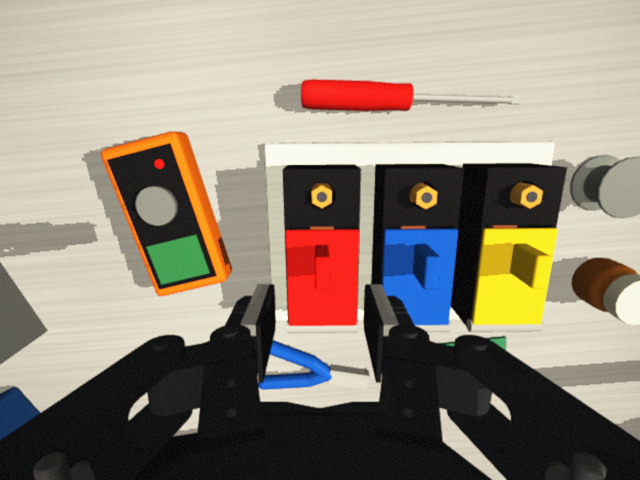

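The picture shows the red fin at about (322,267). Depth confirms its position to 1 mm. Next I'll grasp it and swing it open along the hinge arc.

```bash
python3 - <<'E'
from h import *
yaw=-0.09; Z=Ro.from_euler('z',yaw).as_matrix(); g=np.array([.5603,-.1812,.090])+Z@[.0008,.0002,0]
hinge=g+Z@[.068,0,-.027]
def pose(th,k):
    f=hinge+Z@Ro.from_euler('y',th).as_matrix()@[-.068,0,.027+.0035]
    R=down(yaw,k*th); return f+R[:,2]*.019,R
th=.79
for k in [1,.75,.5,.25,0]:
    q=[m.inverse_kinematics(*pose(a,k)) for a in (0,.4,th)]
    if all(x is not None for x in q): break
print("k",k,[x.round(2) for x in q])
p0,R0=pose(0,k)
m.move_l(p0+[0,0,.06],R0,max_speed=.2)
m.move_l(p0,R0,max_speed=.1)
m.set_gripper(0.0,60); print(m.current_grip_width(),m.current_grip_force(),m.current_force().round(1),m.current_time())
for a in np.linspace(0,th,9)[1:]:
    m.move_l(*pose(a,k),max_speed=.06)
    print(a.round(2),m.current_force().round(1),round(float(m.current_grip_width()),3))
m.dwell(.3); print(m.current_force().round(1),m.current_grip_force(),m.current_time(),(m.current_ee_pos()-pose(th,k)[0]).round(4))
for c in["scene","wrist"]:
    p,d=m.grab_frame(c); cv2.imwrite(f"pics/{c}3.png",p[:,:,::-1] if c=="wrist" else cv2.resize(p[170:320,120:400,::-1],None,fx=2.8,fy=2.8))
E
```

```text
k 1 [array([-0.39,  0.62,  1.66, -0.  ,  0.86, -1.87]), array([-0.34,  0.78,  1.33, -0.1 ,  1.42, -1.79]), array([-0.31,  1.02,  0.96, -0.17,  1.94, -1.79])]
0.13036714270358096 60.175591707229614 [-1.5 -1.   6.9] 18.9333
0.1 [-4.2 -0.7  9.8] 0.129
0.2 [-5.7 -0.7 10.3] 0.124
0.3 [-6.8 -0.  11.3] 0.128
0.4 [-6.5  1.3 12.5] 0.129
0.49 [-6.4  0.7 14.1] 0.128
0.59 [-6.6  1.2 15.7] 0.129
0.69 [-7.2  2.  15.9] 0.13
0.79 [-7.4  3.1 16.1] 0.129
[-5.8  2.4 14.1] 61.02865934371948 21.3667 [-0.0006  0.0001  0.0007]
```

View pics/scene3.png

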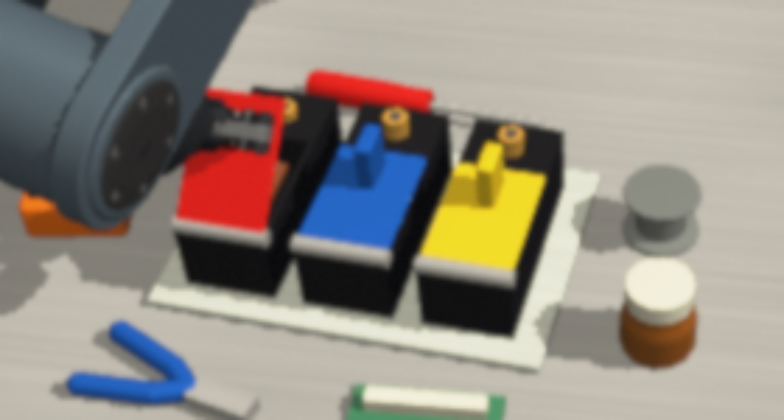

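View pics/wrist3.png

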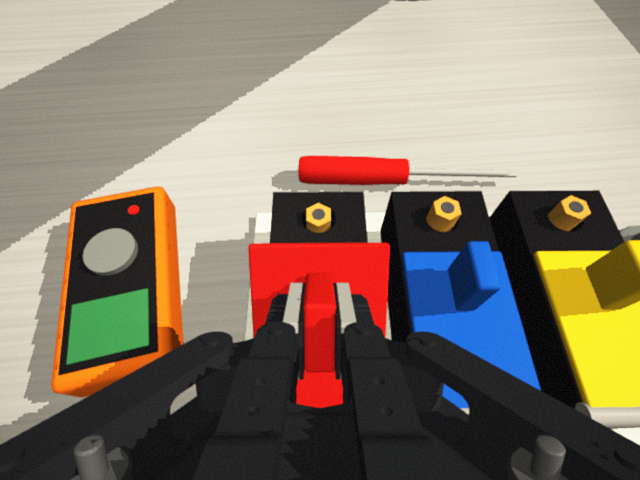

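The fin is held between the pads (wrist view, 320,320). The red cap is raised, the other caps are shut and the red bolt is visibly down. A plane fit on the depth will give the cap angle.

```bash
python3 - <<'E'
from h import *
c=m.get_calibration("wrist"); p,d=m.grab_frame("wrist"); K,Rc,t=c["camera_matrix"],c["R"],c["t"]
v,u=np.indices(d.shape); W=(np.stack([(u-K[0,2])/K[0,0]*d,(v-K[1,2])/K[1,1]*d,d],-1)-t)@Rc
s=(p[...,0]>90)&(p[...,1]<70)&(v>245)&(v<310)&(d>0)&(((u>252)&(u<284))|((u>358)&(u<388)))
Q=W[s]; n=np.linalg.svd(Q-Q.mean(0),full_matrices=False)[2][2]; n*=np.sign(n[2])
print(s.sum(),n.round(3),"angle deg",np.degrees(np.arccos(n[2])))
for k,a in [("red",(318,217)),("blue",(446,212)),("yellow",(570,212))]: print(k,np.median(W[a[1]-3:a[1]+4,a[0]-3:a[0]+4,2]).round(4))
E
```

```text
3517 [ 0.684 -0.059  0.727] angle deg 43.37178627384912
red 0.0692
blue 0.0758
yellow 0.0754
```

The cap is at 43.4°, and the red bolt is 6–7 mm below the others. Handing in.

```bash
python3 -c "
from bench import manip as m
print(m.sign_off())"
```

```text
the job is handed in; nothing more can be done
None
```

I tapped red, yellow and blue in that order; red was the loose bolt and is pushed fully down, and I handed the job in with the red cap held open at about 43° and the yellow and blue caps shut.

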